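# Load the imaging stage and index its carriage under the camera

### The job

Lay the framed glass plate flat in the corner guides on the stage's carriage and press it down firmly with the fingers so that it sits level. Then slide the carriage under the camera head until its spring plunger clicks into the notch of the index strip, and let go with the plate still seated. Leave the dropper bottle, the beaker and the white bottle nearby where they stand.

Things in the scene. Friction and masses are not known exactly. Their poses are not given: they have to be found in the camera images.
- stage: Fixed imaging stage: aluminium base 150x380 mm, top 16 mm high, two steel rods and a dark carriage on them. Origin: on the bench, midway along the 380 mm, 50 mm behind the front edge. y runs along the rods, the carriage slides towards -y; -x faces the robot. A 220 mm column at the back (x 70 to 100 mm) carries the camera head.
- head_front (a point): Fixed to the stage: middle of the lower front edge of the white camera head, 160 mm above the bench; axes as the stage's. From here the head runs 115 mm to +x, 40 mm to either side in y, 55 mm up; a lens barrel 42 mm wide hangs 30 mm down, 55 mm behind. Below the head no upright gripper fits at the handle: lean it 25 to 45 degrees back towards the robot, fingers down and to +x.
- carriage (a joint): Travel of the carriage along the rods (m): 0 at the stage's +y end, growing towards -y (under the camera head), end stop 0.225. Starts at 0 to 0.02. At value q its middle is at the stage's y = 0.105 - q. Slow sliding takes 1 to 4 N; it stays where it is left.
- deck (a point): On the carriage: middle of the top face of its 80x90 mm deck, 48 mm above the bench; axes as the stage's. Four L-shaped corner guides, 6 mm high and 7 mm thick, bound a pocket of 66 mm (x) by 46 mm (y) about it; each guide covers 9 mm of the long side and 7 mm of the short side at its corner, the rest is open.
- handle (a point): On the carriage: inside the upper half of its handle, 58 mm above the bench, 70 mm in front of the deck's middle; axes as the stage's. The handle is an aluminium bar 12 mm wide along y (pinch it across this), 18 mm thick, leaning 34 degrees towards the robot; its top is about 75 mm above the bench.
- plunger (a joint): Drop (m) of the spring plunger with black button at the back of the carriage: 0 to 0.001 while its 12 mm ball rides on the steel index strip, about 0.004 in the strip's only notch. The notch lies at carriage travel 0.15 to 0.20, different each time and not measured. When in it, pushing the carriage out either way takes about 12 to 17 N; a faster or harder push runs past it.
- slide_plate: Loose flat plate, 60 mm (x) by 40 mm (y) by 10 mm, 40 to 85 g, aluminium frame with a glass window; origin at the centre of its underside. Starts flat on the bench left of the stage; it belongs in the carriage's pocket with its 60 mm side along the stage's x (either way round).
- dropper: Small brown dropper bottle with red cap, 34 mm wide, 68 mm high, loose; origin at the centre of its underside. To be left alone.
- glass_beaker: Small glass beaker, 59 mm wide, 72 mm high, loose; origin at the centre of its underside. To be left alone.
- white_bottle: White plastic bottle, 48 mm wide, 78 mm high, loose; origin at the centre of its underside. To be left alone.

How it is judged:
By the outcome, as a careful person would: the job done as asked, in the order asked, and still so for the second after the job is handed in, with the robot touching nothing.
It also fails if it takes over 64 s, if anything falls off the work surface, if the arm or the gripper's body presses on something with over 40 N, if the wrist force passes 120 N, or if a joint passes its speed limit or range.

### The arm

A 7-joint arm with a two-finger parallel gripper is mounted at the origin on a cart in front of the work surface, level with it; the furniture and walls round the work are solid. World frame = base frame: x ahead of the robot, y to its left, z up, the work surface at z = 0. Lengths are in m, angles in rad, forces in N, time in s.
With the tool pointing down it reaches from about 0.425 to 0.95 m from the base axis. Payload 4.7 kg.
Tool frame: the origin (TCP) lies midway between the tips of the shut fingers; the grasp point (between the pads) lies 19 mm behind it; z points along the fingers, y is the line along which they close (so a half turn about z gives the same grasp; the last joint's range is limited). The gripper opens to 85 mm and grips with 20 to 120 N. Pads are 22 mm wide; open, the fingers measure 114 mm over their backs; the gripper's body (76 mm by 85 mm) begins 54 mm behind the grasp point. The pads swing forward as they close: fully open they stand 13 mm farther back than shut.
Start: joints at [1.309, 0.469, -0.049, 1.532, 0.024, 1.141, -0.082], TCP at [0.156, -0.657, 0.231] pointing down, gripper open.
Joint ranges: [-2.59, 2.59], [-0.33, 1.99], [-1.39, 1.29], [0.1, 2.45], [-1.04, 4.18], [0.21, 1.99], [-2.66, 2.66]. Speed limits (rad/s): [2.57, 2.57, 3.14, 3.14, 3.14, 3.14, 3.14].

### API

Orientations are given as a 3x3 rotation matrix whose columns are the frame's x, y, z axes.
In Python, from rig import arm, telemetry, viewer, finish_job, spotter gives the robot as it stands. Calls block until the motion is done:
- arm.movep(position, orientation): joint-space move of the TCP to a pose.
- arm.move_l(position, attitude=None, feed=0.15, until_force=None): straight line of the TCP; attitude=None keeps the orientation; feed is the mean speed in m/s. With until_force (N) it stops when the force on the tool has changed by that much, and returns True; else False.
- arm.move_joints(angles): joint-space move.
- arm.command_gripper(opening, newtons=None): finger opening in m; newtons is the grip in N (None keeps the last); returns when the fingers have stopped.
- arm.sleep(seconds).
- arm.inverse_kinematics(position, orientation): joint angles nearest the present ones, or None.
- telemetry.sense(): the state.
- viewer.camera(name): name is "side" or "top" or "wrist"; returns (picture, depth): 480x640x3 uint8, red, green, blue; 480x640 float32, m along the optical axis (not along the pixel's ray), 0 where there is no reading.
- viewer.camera_params(name): a dict with "K" (3x3 intrinsics, pixels), "position" and "rotation" of the camera in the world; the wrist camera has in their place "tool_from_camera" (4x4, takes a point from camera to tool coordinates, whose origin is the TCP and whose axes are the flange's). Camera axes: x right, y down, z forward; pixel columns grow to the right and rows downward; lengths in m; the calibration is good to about 2 mm. A picture is of the moment at which its call begins: read the wrist's pose just before it. camera_params takes no time and is no camera call.
A pose or a line that the arm cannot do raises arm.Unreachable and nothing moves.
- finish_job(): hands the job in; it is judged then, once.
Trained networks look in the newest picture that a camera, given by its name, has taken for a name from the list of things; names that differ only in an ending like _2 or _b are one class to them, and where a whole thing is asked for, a point or a joint stands for the part that bears it (a point fixed in the world has none). Each returns a list of dicts, best first, with "score" (0 to 1); they miss things now and then, are a little off and sometimes report something else, mostly with a low value. They report only what shows in the picture. A call takes as long as a camera call.
- spotter.spot_in(camera, name): "position" ([x, y, z] in m, in world coordinates, good to about 4 mm: the middle of the surface that is visible of it).
- spotter.regions_of(camera, name): "region" (480x640 bool, what is visible of it).
- spotter.tip_of(camera, name): "position" ([x, y, z] in m, in world coordinates, good to about 4 mm: a listed point, or the origin of a listed thing).
The state is a dict: "time_s": time; "joint_pos": joint angles; "qd": joint speeds; "joint_efforts": joint torques, N m; "position": TCP position; "tcp_rot": TCP orientation; "wrist_force": force on the tool from outside, world axes, zero at the start; "ft_torque": the same for the moment, N m; "finger_gap": finger opening in m; "gripper_force": force on a finger pad.
Only numpy, scipy, OpenCV 4.12 (cv2) and the standard library are available. Lean on these libraries where they do the work, as an engineer would, in place of code of your own. Each camera call takes 0.05 s, during which the arm holds its last target. There are 200 camera calls.

## Working session

There is one attempt and no reset: what is moved stays moved. The work goes in short steps, each a Python script; the robot and the scene stay as the last script left them, time stands still between calls to the robot, and variables do not carry over. Pictures are saved under pics/ and viewed, at most 10 in all, crops included, and the job is handed in when it is done.

```bash
ls; mkdir -p pics; python3 - <<'E'
from rig import arm, telemetry, viewer, finish_job, spotter
import cv2,numpy as np
s=telemetry.sense();print(s['time_s'],s['position'],s['tcp_rot'],s['finger_gap'])
for c in ['top','side']:
    p,d=viewer.camera(c);cv2.imwrite(f'pics/{c}0.png',p[:,:,::-1]);np.save(f'{c}_d.npy',d)
    k=viewer.camera_params(c);print(c,k)
    for n in ['stage','head_front','deck','handle','slide_plate','dropper','glass_beaker','white_bottle']:
        r=spotter.tip_of(c,n);print(n,[(np.round(q['position'],4).tolist(),round(q['score'],2)) for q in r[:2]])
E
```

```text
pics
rig.py
0.0 [ 0.15560699 -0.65622123  0.23025641] [[ 9.73022266e-01  2.30710696e-01 -4.94371844e-04]
 [ 2.30711221e-01 -9.73020456e-01  1.87730817e-03]
 [-4.79188438e-05 -1.94071978e-03 -9.99998116e-01]] 0.0852692151051379
top {'K': array([[533.81129081,   0.        , 324.95169581],
       [  0.        , 533.81129081, 231.76355269],
       [  0.        ,   0.        ,   1.        ]]), 'position': array([0.32972079, 0.04628474, 1.61092037]), 'rotation': array([[-1.18185163e-02, -9.86175522e-01,  1.65282070e-01],
       [-9.99928979e-01,  1.19098418e-02, -4.38538140e-04],
       [-1.53600772e-03, -1.65275514e-01, -9.86246240e-01]])}
stage [([0.5935, -0.0865, -0.0009], 0.82)]
head_front [([0.5298, -0.1483, 0.1637], 0.93), ([0.6054, 0.0134, 0.0481], 0.19)]
deck [([0.6043, 0.0141, 0.0507], 0.73)]
handle [([0.5379, 0.021, 0.0576], 0.91)]
slide_plate [([0.4941, 0.2771, -0.0016], 0.72)]
dropper [([0.4287, -0.3511, -0.0004], 0.53)]
glass_beaker [([0.7296, 0.2777, 0.0014], 0.78)]
white_bottle [([0.6798, 0.3872, -0.0007], 0.65)]
side {'K': array([[497.40178141,   0.        , 316.44401134],
       [  0.        , 497.40178141, 241.7816228 ],
       [  0.        ,   0.        ,   1.        ]]), 'position': array([-0.05033551,  0.55324735,  0.98800499]), 'rotation': array([[-0.66960678, -0.54283796,  0.50690601],
       [-0.74249122,  0.50603858, -0.43889834],
       [-0.01826332, -0.67026257, -0.74189928]])}
stage [([0.5942, -0.0847, 0.0036], 0.79)]
head_front [([0.5287, -0.1464, 0.158], 0.63), ([0.5368, 0.0275, 0.0551], 0.21)]
deck [([0.6038, 0.0116, 0.0482], 0.61)]
handle [([0.5346, 0.0238, 0.0572], 0.6)]
slide_plate [([0.498, 0.2791, -0.0006], 0.72)]
dropper [([0.4326, -0.3516, 0.0002], 0.66)]
glass_beaker [([0.7323, 0.2801, 0.0001], 0.73)]
white_bottle [([0.6742, 0.386, -0.0006], 0.57)]
```

View pics/top0.png

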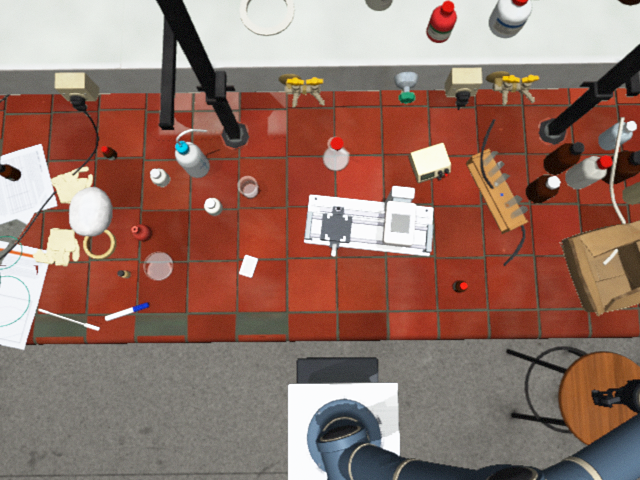

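```bash
cat > h.py <<'E'
from rig import arm, telemetry, viewer, finish_job, spotter
import cv2,numpy as np
def R(yaw,lean=0.):
    """tool down; closing axis y at angle yaw (rad) from world +y... tool x = stage x; lean tilts fingers to +x (stage)"""
    c,s=np.cos(yaw),np.sin(yaw); cl,sl=np.cos(lean),np.sin(lean)
    Z=np.array([[c,-s,0],[s,c,0],[0,0,1.]])
    z=np.array([sl,0,-cl]); y=np.array([0,-1.,0]); x=np.cross(y,z)
    return Z@np.c_[x,y,z]
def campose(name):
    k=viewer.camera_params(name)
    if name!='wrist': return k['K'],k['rotation'],k['position']
    s=telemetry.sense(); T=np.eye(4);T[:3,:3]=s['tcp_rot'];T[:3,3]=s['position'];T=T@k['tool_from_camera']
    return k['K'],T[:3,:3],T[:3,3]
def onplane(uv,z,cp):
    K,Rc,p=cp; uv=np.atleast_2d(np.asarray(uv,float))
    r=np.c_[uv,np.ones(len(uv))]@np.linalg.inv(K).T@Rc.T
    return p+r*((z-p[2])/r[:,2])[:,None]
def rect(mask,z,cp):
    v,u=np.nonzero(mask); P=onplane(np.c_[u,v],z,cp)[:,:2]
    return cv2.minAreaRect((P*1000).astype(np.float32))
def st(): 
    s=telemetry.sense(); print('t',round(s['time_s'],2),'pos',np.round(s['position'],4),'gap',round(s['finger_gap'],4),'gf',np.round(s['gripper_force'],1),'wf',np.round(s['wrist_force'],1)); return s
E
python3 - <<'E'
from h import *
for c in ['top','side']:
    viewer.camera(c); cp=campose(c)
    for n,z in [('slide_plate',.01),('deck',.048)]:
        r=spotter.regions_of(c,n)
        if r: print(c,n,r[0]['score'],r[0]['region'].sum(),rect(r[0]['region'],z,cp))
print(viewer.camera_params('wrist'))
E
```

```text
top slide_plate 0.82 234 ((497.5267028808594, 278.6329040527344), (38.2996826171875, 56.83731460571289), 71.01787567138672)
top deck 0.61 1052 ((595.806396484375, 14.171916961669922), (93.09850311279297, 149.99566650390625), 83.16301727294922)
side slide_plate 0.75 463 ((494.6653137207031, 279.53271484375), (41.16163635253906, 68.37084197998047), 74.33490753173828)
side deck 0.8 1313 ((605.65576171875, 18.556224822998047), (100.22237396240234, 150.50363159179688), 83.525146484375)
{'K': array([[408.89802108,   0.        , 313.74623612],
       [  0.        , 408.89802108, 246.34940652],
       [  0.        ,   0.        ,   1.        ]]), 'tool_from_camera': array([[-1.54382860e-04, -9.50890134e-01, -3.09528558e-01,
         7.83862371e-02],
       [ 9.99999972e-01, -2.02538512e-04,  1.23442624e-04,
         9.38962202e-04],
       [-1.80071827e-04, -3.09528531e-01,  9.50890139e-01,
        -1.43058662e-01],
       [ 0.00000000e+00,  0.00000000e+00,  0.00000000e+00,
         1.00000000e+00]])}
```

The top view shows the plate at pixel (248,266), the carriage at (336,225) and the head at (402,220), all of which agree with the networks. Next I'll take close looks with the wrist camera.

```bash
python3 - <<'E'
from h import *
ys=np.deg2rad(-6.5)
for half in (0,np.pi):
  for p,l in [((.536,.02,.06),.0),((.536,.02,.045),.6),((.52,-.16,.045),.6),((.6,.015,.06),0)]:
    j=arm.inverse_kinematics(p,R(ys,l)@np.diag([1,1,1.] if half==0 else [-1,-1,1.])); print(half,p,l,None if j is None else np.round(j,2))
arm.movep([.60,.012,.21],R(ys))
st();cp=campose('wrist');p,d=viewer.camera('wrist');cv2.imwrite('pics/w_deck.png',p[:,:,::-1]);np.savez('w_deck.npz',d=d,K=cp[0],R=cp[1],p=cp[2])
for n in ['deck','handle','stage']:
    print(n,[(np.round(q['position'],4).tolist(),round(q['score'],2)) for q in spotter.tip_of('wrist',n)[:2]])
arm.movep([.51,.28,.17],R(np.deg2rad(-19)))
st();cp=campose('wrist');p,d=viewer.camera('wrist');cv2.imwrite('pics/w_plate.png',p[:,:,::-1]);np.savez('w_plate.npz',d=d,K=cp[0],R=cp[1],p=cp[2])
print([(np.round(q['position'],4).tolist(),round(q['score'],2)) for q in spotter.tip_of('wrist','slide_plate')[:2]])
r=spotter.regions_of('wrist','slide_plate')
if r: m=r[0]['region'];np.save('w_plate_m.npy',m);print(r[0]['score'],m.sum(),rect(m,.01,cp))
E
```

```text
0 (0.536, 0.02, 0.06) 0.0 [ 0.26  0.51 -0.48  1.99  0.35  0.72 -2.12]
0 (0.536, 0.02, 0.045) 0.6 [-0.02  0.43 -0.24  2.41  2.33  0.39  2.11]
0 (0.52, -0.16, 0.045) 0.6 [ 0.78  0.5  -0.6   2.37  2.58  0.3   2.37]
0 (0.6, 0.015, 0.06) 0 [ 0.24  0.59 -0.45  1.84  0.35  0.79 -2.08]
3.141592653589793 (0.536, 0.02, 0.06) 0.0 [ 0.47  0.59 -0.77  1.98  0.57  0.8   0.82]
3.141592653589793 (0.536, 0.02, 0.045) 0.6 [ 0.71  0.77 -1.18  2.38  1.94  0.88 -0.42]
3.141592653589793 (0.52, -0.16, 0.045) 0.6 [ 1.19  0.78 -1.17  2.36  2.03  0.61 -0.06]
3.141592653589793 (0.6, 0.015, 0.06) 0 [ 0.48  0.69 -0.8   1.83  0.63  0.9   0.83]
t 4.03 pos [0.6001 0.0108 0.2099] gap 0.0853 gf 0.0 wf [0.2 0.  0.1]
deck [([0.6034, 0.0137, 0.0453], 0.64)]
handle [([0.5325, 0.0235, 0.0554], 0.72)]
stage [([0.5906, -0.0817, 0.0006], 0.66)]
t 5.33 pos [0.511  0.2786 0.1701] gap 0.0853 gf 0.0 wf [-0.3 -0.4 -0.2]
[([0.4931, 0.28, 0.0014], 0.98)]
0.64 3871 ((496.83636474609375, 277.97967529296875), (40.17241668701172, 60.96787643432617), 71.33829498291016)
```

View pics/w_deck.png

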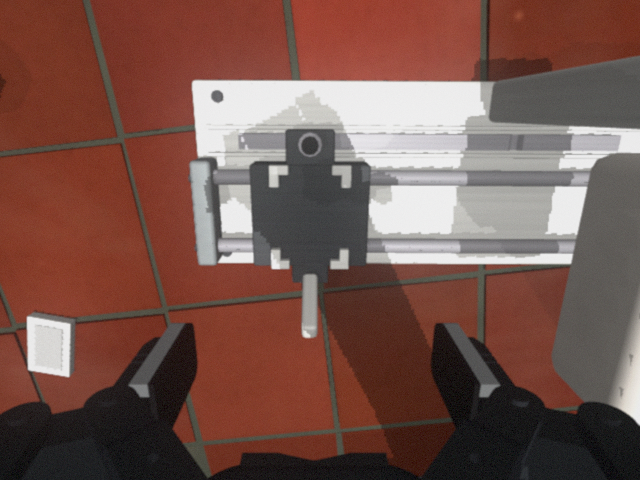

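View pics/w_plate.png

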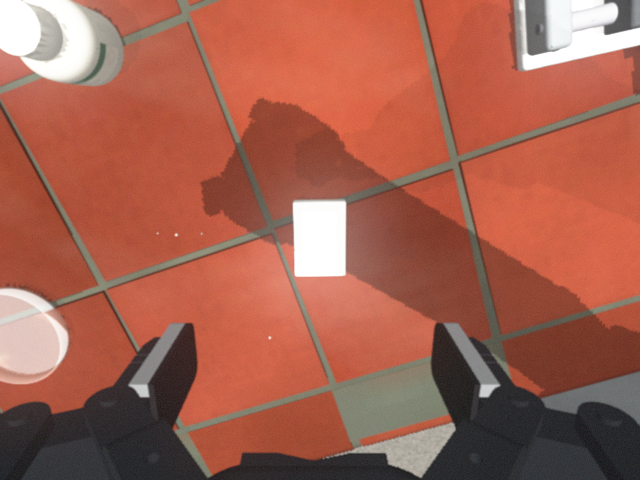

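In the wrist view of the carriage, the guides span (271,165) to (350,269), the handle is at (309,305), and a notch mark shows on the strip at (516,142). The plate is square to the camera at (320,238). I'll zoom in on the carriage and strip to measure them.

```bash
python3 - <<'E'
from h import *
im=cv2.imread('pics/w_deck.png');z=np.load('w_deck.npz');cp=(z['K'],z['R'],z['p'])
a=cv2.resize(im[120:280,235:375],None,fx=4,fy=4,interpolation=cv2.INTER_CUBIC)[:600]
cv2.imwrite('pics/crop.png',a)
b=cv2.resize(im[120:165,440:640],None,fx=4,fy=4,interpolation=cv2.INTER_CUBIC)
print(im[142,490:545].mean(1).astype(int))
def seg(poly_u,v0,v1,zz):pass
g=cv2.cvtColor(im,cv2.COLOR_BGR2GRAY)
m=np.zeros_like(g);m[158:274,258:362]=(g[158:274,258:362]>150)
n,l,s,c=cv2.connectedComponentsWithStats(m)
for i in range(1,n):
    if s[i,4]>40: print(s[i],c[i])
E
```

```text
[131 127 122 126 126 128 126 124 125 126 128 125 126 124 122 125 125 127
 121 112 114 121 123 123 122 124 115 105 104 100 102 101 108 117 123 129
 128 127 125 126 127 129 128 126 129 126 123 125 127 125 126 127 125 129
 127]
[258 158  27   3  81] [271. 159.]
[335 158  27   3  80] [348.1625 158.9875]
[269 166  19  21 277] [275.98555957 174.09386282]
[333 166  18  22 271] [343.22509225 174.30258303]
[271 250  18  19 242] [277.69421488 260.59917355]
[331 250  17  19 225] [340.76       260.76444444]
```

View pics/crop.png

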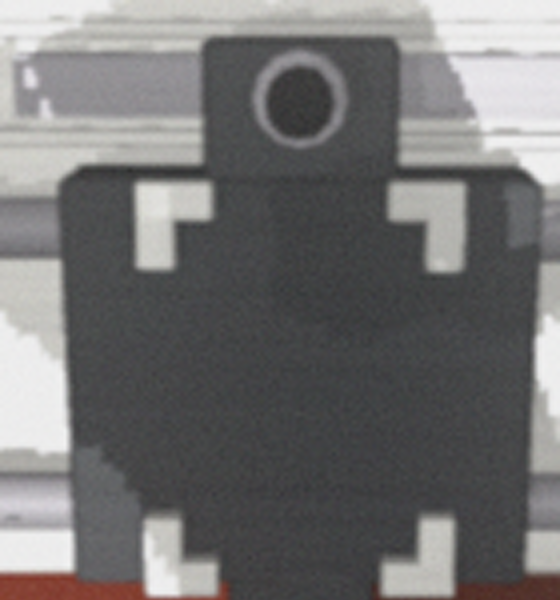

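```bash
python3 - <<'E'
from h import *
z=np.load('w_deck.npz');cp=(z['K'],z['R'],z['p']);d=z['d']
I=onplane([(278.6,175),(341.7,175),(340.2,259),(280.5,259.2)],.054,cp)[:,:2]
O=onplane([(268.5,165.5),(351.2,165.5),(348.7,269.2),(271.2,269.2)],.054,cp)[:,:2]
for Q in (I,O):
    print(Q.mean(0).round(4),[np.linalg.norm(Q[i]-Q[(i+1)%4]).round(4) for i in range(4)],
     np.rad2deg(np.arctan2(*( (Q[0]+Q[1]-Q[2]-Q[3])[::-1]))).round(2),np.rad2deg(np.arctan2(-(Q[0]-Q[1])[0],(Q[0]-Q[1])[1])).round(2))
# depth check
K,Rc,p=cp
def pt(u,v):
    dd=np.median(d[v-1:v+2,u-1:u+2]);return (p+Rc@(np.linalg.inv(K)@[u,v,1]*dd)).round(4)
print('deck',pt(310,220),'strip',pt(480,142),pt(560,142),'notch',pt(516,142),'base',pt(500,98), 'handle',pt(309,300),pt(309,285),'button',pt(310,145))
# base long edges: yaw
v=[pt(u,175) for u in (400,560)];print('rod',v)
E
```

```text
[0.6038 0.0117] [np.float64(0.0459), np.float64(0.0649), np.float64(0.0464), np.float64(0.0651)] -6.63 -6.61
[0.603  0.0121] [np.float64(0.0597), np.float64(0.0802), np.float64(0.0607), np.float64(0.0802)] -6.72 -6.61
deck [0.6012 0.0122 0.0485] strip [ 0.6423 -0.1251  0.0268] [ 0.6352 -0.1869  0.0264] notch [ 0.6383 -0.1561  0.0197] base [ 0.6731 -0.1349  0.0379] handle [0.5422 0.0199 0.0651] [0.5499 0.0191 0.0538] button [0.6584 0.0053 0.0717]
rod [array([ 0.6255, -0.0605,  0.0357]), array([ 0.6113, -0.1833,  0.0357])]
```

```bash
python3 - <<'E'
from h import *
Rp=R(np.deg2rad(-18.7)); c=[.4970,.2783]
arm.command_gripper(.056,40)
arm.movep([*c,.05],Rp)
hit=arm.move_l([*c,-.008],feed=.03,until_force=4);s=st();print(hit)
zc=s['position'][2]
arm.move_l([*c,zc+.004],feed=.05)
arm.command_gripper(.02,40);st()
arm.move_l([*c,.13],feed=.15);st()
cp=campose('wrist');p,d=viewer.camera('wrist');cv2.imwrite('pics/grasp.png',p[:,:,::-1])
E
```

```text
t 8.05 pos [ 0.497   0.2783 -0.0041] gap 0.0559 gf 2.4 wf [ 0.1 -1.   5.3]
True
t 8.59 pos [4.971e-01 2.784e-01 1.000e-04] gap 0.0389 gf 40.9 wf [-1.3 -0.6  4.3]
t 9.61 pos [0.4963 0.2778 0.129 ] gap 0.0384 gf 40.4 wf [0.2 0.2 0.2]
```

View pics/grasp.png

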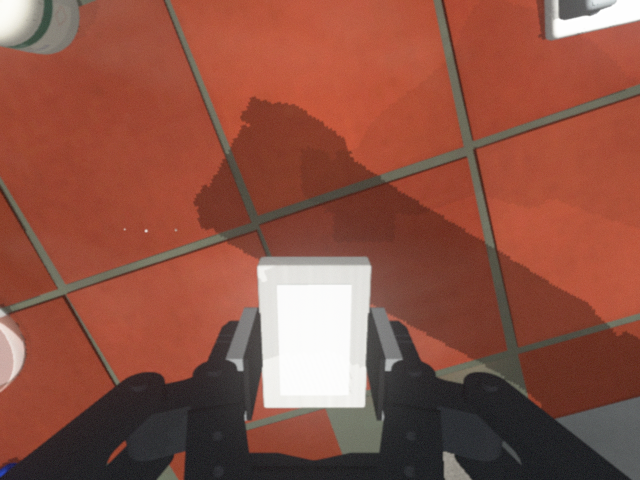

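```bash
python3 - <<'E'
from h import *
k=viewer.camera_params('wrist');T=np.linalg.inv(k['tool_from_camera'])
for x in (.03,-.03):
  for z in (0,-.01):
    q=[]
    for y in (.02,-.02):
      c=T@[x,y,z,1];uv=k['K']@c[:3];q+=list((uv[:2]/uv[2]).round(1))
    print(x,z,q)
im=cv2.imread('pics/grasp.png').mean(2).astype(int);print(im[245:300:1,315]);print(im[380:420,300])
E
```

```text
0.03 0 [np.float64(364.2), np.float64(252.7), np.float64(256.1), np.float64(252.7)]
0.03 -0.01 [np.float64(367.6), np.float64(262.1), np.float64(252.2), np.float64(262.1)]
-0.03 0 [np.float64(358.7), np.float64(389.4), np.float64(262.4), np.float64(389.5)]
-0.03 -0.01 [np.float64(361.4), np.float64(405.8), np.float64(259.3), np.float64(405.9)]
[ 83  83  89  85  91  86  92  91  89  92  94 117 150 156 156 158 158 161
 161 172 199 220 222 224 225 224 226 225 225 225 225 225 224 226 227 226
 227 225 222 228 248 251 251 251 250 251 251 251 251 251 251 251 251 250
 251]
[251 252 252 252 252 252 252 252 252 252 252 252 252 252 251 244 238 237
 237 236 237 238 236 238 237 237 233 201 141 115 117 119 116 117 110  98
  99 103 103 100]
```

```bash
python3 - <<'E'
from h import *
Rs=R(np.deg2rad(-6.65))
arm.movep([.6037,.0130,.13],Rs)
arm.move_l([.6037,.0130,.066],feed=.12);st()
p,d=viewer.camera('wrist');cv2.imwrite('pics/hover.png',p[:,:,::-1])
cv2.imwrite('pics/hover_c.png',cv2.resize(p[200:450,180:460,::-1],None,fx=2.4,fy=2.4,interpolation=cv2.INTER_CUBIC))
E
```

```text
t 11.44 pos [0.6042 0.0136 0.0664] gap 0.0386 gf 40.4 wf [-0.1 -0.2 -1.6]
```

View pics/hover_c.png

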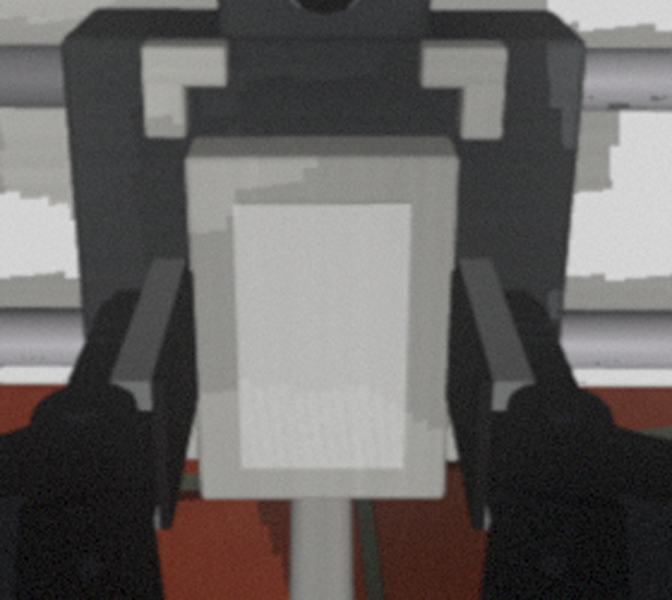

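```bash
python3 - <<'E'
from h import *
k=viewer.camera_params('wrist');T=k['tool_from_camera']
def x(v,z):
    r=T[:3,:3]@(np.linalg.inv(k['K'])@[314,v,1]);return (T[:3,3]+r*((z-T[2,3])/r[2]))[:2].round(4)
print('guide',x(236.3,.0124),'guide outer',x(200+42/2.4,.0124),'plate bottom',x(257.5,0),x(257.5,.001),'plate top',x(200+157/2.4,-.01),x(200+497/2.4,-.01))
E
```

```text
guide [0.0324 0.0013] guide outer [0.04   0.0013] plate bottom [0.0279 0.0013] [0.0275 0.0013] plate top [0.0285 0.0013] [-0.0309  0.0013]
```

```bash
python3 - <<'E'
from h import *
c=[.6049,.0129]
arm.move_l([*c,.060],feed=.05)
print(arm.move_l([*c,.045],feed=.02,until_force=4));s=st()
arm.command_gripper(.052);st()
p0=s['position']
arm.move_l([p0[0],p0[1],.13],feed=.15)
p,d=viewer.camera('wrist');cv2.imwrite('pics/placed.png',p[:,:,::-1])
cv2.imwrite('pics/placed_c.png',cv2.resize(p[150:400,180:460,::-1],None,fx=2.4,fy=2.4,interpolation=cv2.INTER_CUBIC))
E
```

```text
True
t 12.36 pos [0.6048 0.0129 0.0481] gap 0.0384 gf 41.0 wf [-0.5  0.1  4.8]
t 12.64 pos [0.6038 0.0127 0.0471] gap 0.052 gf 0.0 wf [-0.1  0.3 -0.5]
```

View pics/placed_c.png

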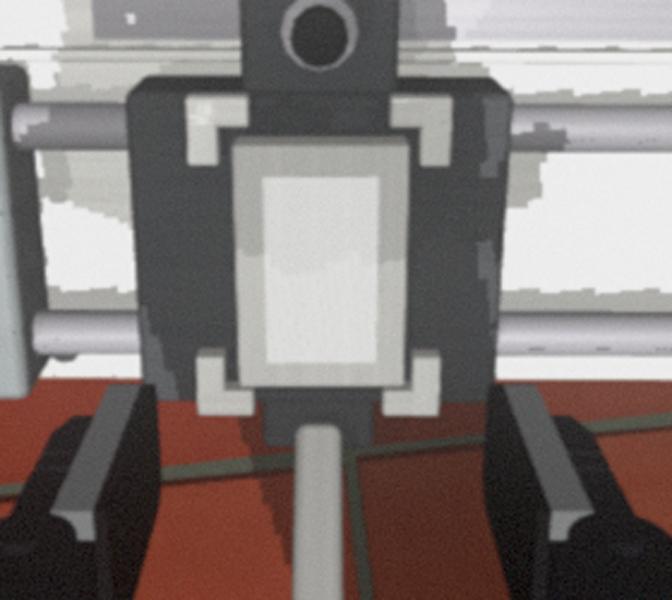

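The plate sits inside all four guides, with the guides' inner edges visible around it. Next I press it down, then grasp the handle.

```bash
cat >> h.py <<'E'
ys=np.deg2rad(-6.65); ex=np.array([np.cos(ys),np.sin(ys),0]); ey=np.array([-np.sin(ys),np.cos(ys),0])
H0=np.array([.535,.0211,.058])
E
python3 - <<'E'
from h import *
arm.command_gripper(0.0)
c=[.6046,.0130]
arm.move_l([*c,.075],feed=.15)
print(arm.move_l([*c,.045],feed=.02,until_force=25));st()
arm.sleep(.3);st()
arm.move_l([*c,.10],feed=.15)
for half in (1,-1):
  for lean in (30,35,40):
    Rh=R(ys,np.deg2rad(lean))@np.diag([half,half,1.])
    for d in (0,-.17):
      g=H0+ey*d
      for b in (.014,-.06):
        j=arm.inverse_kinematics(g+Rh[:,2]*b,Rh); print(half,lean,d,b,None if j is None else np.round(j,2))
st()
E
```

```text
True
t 15.38 pos [0.6045 0.013  0.0582] gap -0.0002 gf 2.4 wf [-1.3 -0.4  5.1]
t 15.68 pos [0.6045 0.013  0.0581] gap 0.0001 gf 2.6 wf [-1.1 -0.4  4.4]
1 30 0 0.014 [-0.81  0.52  0.76  2.39  3.99  0.25  0.35]
1 30 0 -0.06 None
1 30 -0.17 0.014 [-0.06  0.43  0.35  2.38  4.01  0.26  0.77]
1 30 -0.17 -0.06 None
1 35 0 0.014 [-0.66  0.48  0.54  2.44  3.25  0.3   1.09]
1 35 0 -0.06 None
1 35 -0.17 0.014 [ 0.28  0.43 -0.05  2.41  3.32  0.3   1.51]
1 35 -0.17 -0.06 None
1 40 0 0.014 None
1 40 0 -0.06 None
1 40 -0.17 0.014 None
1 40 -0.17 -0.06 None
-1 30 0 0.014 [ 0.09  0.43 -0.34  2.35  1.97  0.32 -0.65]
-1 30 0 -0.06 [ 0.11  0.24 -0.39  2.38  1.45  0.27 -0.16]
-1 30 -0.17 0.014 [ 0.78  0.49 -0.65  2.33  2.1   0.25 -0.34]
-1 30 -0.17 -0.06 [ 1.24  0.47 -1.17  2.35  1.5   0.38  0.3 ]
-1 35 0 0.014 [ 0.02  0.44 -0.29  2.4   2.3   0.41 -0.99]
-1 35 0 -0.06 None
-1 35 -0.17 0.014 [ 0.72  0.49 -0.57  2.38  2.62  0.32 -0.85]
-1 35 -0.17 -0.06 None
-1 40 0 0.014 None
-1 40 0 -0.06 None
-1 40 -0.17 0.014 [ 0.74  0.52 -0.58  2.43  2.81  0.46 -1.02]
-1 40 -0.17 -0.06 None
t 16.12 pos [0.6044 0.013  0.0998] gap 0.0003 gf 0.0 wf [ 0.  -0.   0.1]
```

```bash
python3 - <<'E'
from h import *
c=[.6046,.0130]
arm.move_l([*c,.0605],feed=.1)
print(arm.move_l([*c,.047],feed=.006,until_force=22));st()
arm.sleep(.2);st()
arm.move_l([*c,.20],feed=.2)
arm.command_gripper(.05,60)
Rh=R(ys,np.deg2rad(30))@np.diag([-1,-1,1.])
arm.movep(H0-.06*Rh[:,2],Rh);s=st()
print(np.round(s['joint_pos'],2), arm.inverse_kinematics(H0+.014*Rh[:,2],Rh))
p,d=viewer.camera('side');cv2.imwrite('pics/pre.png',p[:,:,::-1])
cv2.imwrite('pics/pre_c.png',cv2.resize(p[120:400,250:620,::-1],None,fx=2.1,fy=2.1))
E
```

```text
True
t 17.73 pos [0.6046 0.013  0.0581] gap -0.0001 gf 2.2 wf [-1.   0.2  4.7]
t 17.93 pos [0.6046 0.013  0.0581] gap 0.0002 gf 2.8 wf [-1.8  0.5  5.4]
t 20.82 pos [0.5062 0.0245 0.1105] gap 0.0498 gf 0.0 wf [-0.  -0.9 -0.1]
[ 0.14  0.24 -0.42  2.38  1.45  0.28 -0.16] [ 0.05154727  0.42684745 -0.30193552  2.34803236  1.99413569  0.30347545
 -0.67789602]
```

View pics/pre_c.png

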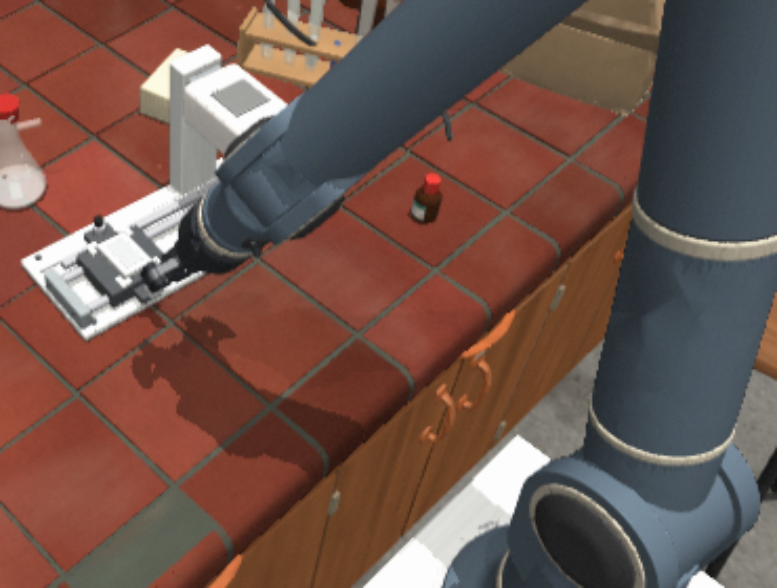

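The gripper is lined up behind the handle and clear of the head. The sustained press only read about 5 N, so I'll go back and press harder before sliding.

```bash
python3 - <<'E'
from h import *
c=[.6046,.0130]
arm.movep([*c,.17],R(ys)); arm.command_gripper(0.)
arm.move_l([*c,.0605],feed=.2)
for z in (.057,.055,.053,.051,.049):
    arm.move_l([*c,z],feed=.02); arm.sleep(.1); s=st()
    if s['wrist_force'][2]>16: break
arm.sleep(.3);st()
arm.move_l([*c,.17],feed=.25)
p,d=viewer.camera('wrist');cv2.imwrite('pics/pressed.png',p[:,:,::-1])
r=spotter.regions_of('wrist','slide_plate')
if r: print(r[0]['score'],rect(r[0]['region'],.058,campose('wrist')))
st()
E
```

```text
t 23.91 pos [0.6054 0.013  0.0582] gap 0.0002 gf 2.7 wf [-1.4 -0.8  5.4]
t 24.26 pos [0.6055 0.013  0.058 ] gap -0.0001 gf 8.9 wf [-5.6  0.1 18.4]
t 24.56 pos [0.6054 0.013  0.058 ] gap -0.0 gf 8.9 wf [-4.4  0.3 17.6]
0.7 ((603.3442993164062, 12.032191276550293), (40.457847595214844, 61.17750930786133), 82.80464935302734)
t 25.27 pos [0.6035 0.013  0.1684] gap 0.0001 gf 0.0 wf [-0.1  0.2 -1.1]
```

```bash
python3 - <<'E'
from h import *
arm.command_gripper(.05,60)
Rh=R(ys,np.deg2rad(30))@np.diag([-1,-1,1.])
arm.movep(H0-.06*Rh[:,2],Rh)
print(arm.move_l(H0+.014*Rh[:,2],feed=.08,until_force=8));st()
arm.command_gripper(0.,60);s=st()
P=s['position'];
print(arm.move_l(P-ey*.10,feed=.05,until_force=12));s=st();print(((s['position']-P)@ey).round(4))
E
```

```text
False
t 28.26 pos [0.542  0.0203 0.0462] gap 0.0499 gf 0.0 wf [-0.1 -0.6  0.7]
t 28.68 pos [0.542  0.0206 0.0464] gap 0.0114 gf 58.6 wf [-3.3 -0.1  5.8]
False
t 30.82 pos [ 0.5301 -0.0781  0.0464] gap 0.0111 gf 59.0 wf [-3.2  4.1  5.6]
-0.0994
```

```bash
python3 - <<'E'
from h import *
P=np.array([.542,.0206,.0464])
print(arm.move_l(P-ey*.145,feed=.04,until_force=7));s=st();print(((s['position']-P)@ey).round(4))
for d in np.arange(.148,.182,.0015):
    h=arm.move_l(P-ey*d,feed=.015,until_force=7); s=telemetry.sense()
    print(round(d,4),h,((s['position']-P)@ey).round(4),np.round(s['wrist_force']@ey,1),round(s['time_s'],2))
    if h or abs(s['wrist_force']@ey)>8: break
E
```

```text
False
t 32.1 pos [ 0.5247 -0.1231  0.0464] gap 0.0111 gf 59.2 wf [-4.   2.9  7.5]
-0.1447
0.148 False -0.148 2.0 32.45
0.1495 False -0.1496 2.0 32.7
0.151 False -0.1511 2.7 32.95
0.1525 False -0.153 -0.8 33.2
0.154 False -0.1559 -1.9 33.45
0.1555 False -0.159 -5.6 33.7
0.157 False -0.1592 -2.2 33.95
0.1585 False -0.1593 0.1 34.2
0.16 False -0.1594 3.7 34.45
0.1615 False -0.1595 6.4 34.7
0.163 False -0.1596 9.4 34.95
```

It clicked: the force pulled in, then climbed at a fixed 0.1593 m of travel, against about 0.163 m predicted from the strip. I'll relax the push, release and retreat.

```bash
python3 - <<'E'
from h import *
P=np.array([.542,.0206,.0464])
arm.move_l(P-ey*.1588,feed=.02);s=st()
arm.command_gripper(.045);s=st()
Rt=s['tcp_rot']
for b in (.06,.05,.04):
    try: arm.move_l(s['position']-b*Rt[:,2],feed=.08);print('back',b);break
    except arm.Unreachable: pass
s=st()
for n in ('top','side'):
    p,d=viewer.camera(n);cv2.imwrite(f'pics/{n}_end.png',p[:,:,::-1])
    for q in ('deck','handle','slide_plate'):
        r=spotter.tip_of(n,q);print(n,q,[(np.round(t['position'],4).tolist(),round(t['score'],2)) for t in r[:1]])
p,d=viewer.camera('side');cv2.imwrite('pics/end_c.png',cv2.resize(p[120:320,250:450,::-1],None,fx=3,fy=3,interpolation=cv2.INTER_CUBIC))
print('exp deck',np.array([.6045,.013])-.159*ey[:2])
E
```

```text
t 35.31 pos [ 0.5229 -0.1376  0.0464] gap 0.0115 gf 59.7 wf [-5.4  1.1  7.4]
t 35.73 pos [ 0.5236 -0.1374  0.0463] gap 0.0445 gf 0.0 wf [-0.6  0.3  0.1]
back 0.06
t 36.63 pos [ 0.4938 -0.1341  0.0982] gap 0.0453 gf 0.0 wf [-0.2 -0.8 -0.8]
top deck [([0.5869, -0.1434, 0.0481], 0.81)]
top handle [([0.5188, -0.1381, 0.0568], 0.85)]
top slide_plate []
side deck [([0.586, -0.1473, 0.0477], 0.56)]
side handle [([0.5174, -0.1345, 0.0539], 0.63)]
side slide_plate [([0.5878, -0.1462, 0.0524], 0.65)]
exp deck [ 0.58608717 -0.14493026]
```

View pics/end_c.png

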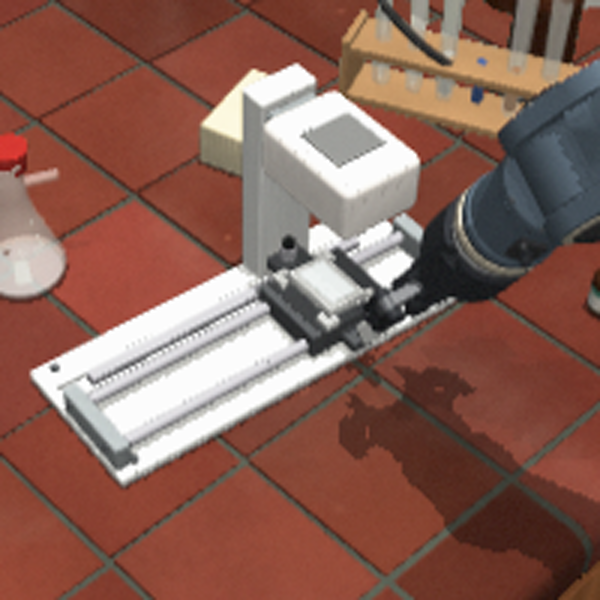

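The carriage is under the head at the expected place with the plate flat in its guides, and the gripper is clear of the handle. I'm handing the job in.

```bash
python3 -c "
from rig import finish_job
print(finish_job())"
```

```text
the job is handed in; nothing more can be done
None
```

I handed the job in at about 37 s: the plate is seated in the guides and pressed down at 18 N, the carriage is clicked into the notch about 159 mm from where it started, and the gripper is let go and clear; I never moved the bottles or the beaker, though I didn't re-measure where they stand at the end.

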